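Show the battery's contact to the camera

ROBOT

A 6-joint arm with a two-finger parallel gripper is mounted at the origin on the work surface; the furniture and walls round the work are solid. World frame = base frame: x ahead of the robot, y to its left, z up, the work surface at z = 0. Lengths are in m, angles in rad, forces in N, time in s.
With the tool pointing down it reaches from about 0.375 to 0.9 m from the base axis. Payload 3.1 kg.
Tool frame: the origin (TCP) lies at the centre of the arm's flange, where the gripper is bolted on; the fingertips stand robot.tip_extent ahead of it and the grasp point (between the pads) lies 164 mm ahead of it (robot.tip_extent is the distance from the TCP to the fingertips, in m); z points along the fingers, y is the line along which they close (so a half turn about z gives the same grasp; the last joint's range is limited). The gripper opens to 87 mm and grips with 3 to 60 N. Pads are 19 mm wide; open, the fingers measure 117 mm over their backs; the gripper's body (75 mm by 190 mm) begins 51 mm behind the grasp point.
Start: joints at [1.165, 0.527, 1.433, -0, 1.181, -0.178], TCP at [0.14, 0.609, 0.405] pointing down, gripper open.
Joint ranges: [-3.08, 3.08], [-0.75, 2.2], [0.22, 2.44], [-1.43, 4.57], [0, 2.65], [-2.85, 2.85]. Speed limits (rad/s): [2.79, 2.79, 3.14, 3.14, 3.14, 3.14].

INTERFACE

Orientations are given as a unit quaternion [x, y, z, w].
In Python, from rig import get_obs, camera, hand_in, cut_out, robot gives the robot as it stands.
- The arm moves only by the tool step_arm, never from a script. Its argument "rows" is a list of rows, each a list of 6 numbers: the shift along the world's x, y, z in m, then the turn, a rotation vector about the world's x, y, z in degrees. A call has 1 to 12 rows; each row shifts and turns the commanded pose from where the row before left it; what a row does not reach is not made up. A row lasts 1/8 s, in which the tool goes at most 62.5 mm and 10.7 degrees, less where a joint would pass 70% of its speed; a pose out of reach is approached as far as the arm can. A call is refused whole if a number of a shift passes 0.0625 or a number of a turn 10.7, either way. A call with a gripper value outside its range is refused whole. "jaw" is the finger opening in m, from 0 to 0.087, set as the call begins (left out, the last holds). The fingers move at their own pace and stop on an object; "squeeze" is the grip in N (left out, the last holds). Time passes only in rows, so rows that do not move let the fingers close. It gives the time, the measured TCP pose, the force, the opening and the grip force at its end, in the units of the state.
- get_obs(): the state, without advancing time (a new reading comes with each control period).
- camera(name): name is "side" or "top"; returns a dict with "pixels" (384x512x3 uint8, blue, green, red), "depth" (384x512 float32, m along the optical axis (not along the pixel's ray), 0 where there is no reading), "fov_y" (degrees; the focal length in pixels is half the picture's height over the tangent of half this angle, whatever the lens; pixels are square), "cx", "cy" (the principal point, pixels), "k1" (the pictures are not rectified: a ray, as slopes to the right and down, at radius r is drawn at 1 + k1 r^2 times it, then the intrinsics apply), "extrinsics" (4x4, takes a point from camera to world coordinates). Camera axes: x right, y up, looking along -z (the intrinsics and any distortion apply to the point x, -y, -z); pixel columns grow to the right and rows downward; lengths in m; the calibration is good to about 2 mm. A picture is of the moment at which its call begins.
- hand_in(): hands the job in; it is judged then, once.
Trained networks look in the newest picture that a camera, given by its name, has taken for a name from the list of things; names that differ only in an ending like _2 or _b are one class to them, and where a whole thing is asked for, a point or a joint stands for the part that bears it (a point fixed in the world has none). Each returns a list of dicts, best first, with "confidence" (0 to 1); they miss things now and then, are a little off and sometimes report something else, mostly with a low value. They report only what shows in the picture. A call takes as long as a camera call.
- cut_out(label, camera): "region" (384x512 bool, what is visible of it) and "extent" ([centre column, centre row, width, height] in pixels, round what is visible of it).
The state is a dict: "time": time; "q": joint angles; "joint_velocities": joint speeds; "joint_torque": joint torques, N m; "position": TCP position; "tool_rot": TCP orientation; "ft_force": force on the tool from outside, world axes, zero at the start; "moment": the same for the moment, N m; "grip_width": finger opening in m; "grip_force": force on a finger pad.
Only numpy, scipy, OpenCV 4.12 (cv2) and the standard library are available. Lean on these libraries where they do the work, as an engineer would, in place of code of your own. Each camera call takes 0.05 s, during which the arm holds its last target. There are 200 camera calls.

TASK

Someone on a video call wants to check the battery for corrosion. Slide the lid of the wooden box fully open, take the battery out (leave the eraser in the box) and hold it still in front of the document camera: lengthwise along the camera's line of sight, the end with the small round nub facing the lens, centred on it and 8 cm from it. Finish while still holding it there, touching neither the camera nor its stand and disturbing nothing else.

Things in the scene. Friction and masses are not known exactly. Their poses are not given: they have to be found in the camera images.
- box: Fixed wooden box, 100 (its x, away from the robot) by 210 (y) by 40 mm high, origin under its centre. Walls and floor 6 mm thick. A divider at y = 0 makes two compartments, 88 (x) by 96 (y) mm, centred at y = +51 and -51 mm; floor at z = 6 mm, front and back walls 29 mm high, end walls 40 (10 mm thick at the top). Battery in one, eraser in the other, either way round, hidden by the lid at first.
- lid (a joint): How far the box's lid is slid open, in m: 0 closed, 0.095 fully open (stop). It slides level along the box's +x (away from the robot), needs about 1.5 N and stays where it is left. The lid is a wooden board 99 by 196 by 5 mm whose top is 35 mm above the table; open, it sticks out behind the box at that height.
- lid_knob (a point): Middle of the turned wooden knob on the lid, 30 mm in front of the lid's middle. The knob is round, 22 mm in diameter and 22 mm high (35 to 57 mm above the table); this point is 48 mm above the table and moves with the lid.
- battery: Loose cylindrical battery, 15 mm in diameter (16.7 mm to the touch) and 50 mm long, about 23 g, lying on the floor of a compartment, pointing any way. Its axis is its own y. The end with the small round nub is at -y (the red part of its sleeve), the flat end at +y (the white part). Origin about 7 mm below its middle.
- battery_middle (a point): Centre of the battery, on its axis.
- battery_tip (a point): Centre of the battery's nub end, on its axis, 25 mm from the middle.
- eraser: Loose block eraser, 20 by 45 by 13 mm, long side along its y, origin under its centre; lies in the other compartment and stays there.
- stand: Fixed stand of the document camera: round black foot 90 mm in diameter and 11 mm high, thin vertical post 12 mm in diameter up to the camera head; origin at the centre of the foot's underside. It carries the camera; the lens front is 23 mm nearer the robot than the post.
- camera: Camera head, a grey rounded block 36 by 66 by 40 mm with a lens barrel, fixed on top of the post; origin at its back, 245 mm above the table. Its x axis is the line of sight, pointing from the scene into the lens and rising 20 degrees: the camera looks towards the robot and 20 degrees down. Its y is level.
- lens (a point): Centre of the lens front, 50 mm in front of the camera head's origin along the line of sight (camera x = -50 mm). The nub belongs 80 mm in front of this point, at camera x = -130 mm, y = z = 0.
- tape_measure: Tape measure, 62 by 74 by 33 mm, a loose bystander between the robot and the camera; origin under its middle.
- marker: Marker pen, 17 by 135 by 16 mm, a loose bystander in front of the box, lying along its y; origin under its middle.

How it is judged:
By the outcome, as a careful person would: the job done as asked, in the order asked, and still so for the second after the job is handed in, while the arm keeps its last pose, push and grip.
It also fails if it takes over 51 s, if anything falls off the work surface, if the arm or the gripper's body presses on something with over 40 N, if the wrist force passes 120 N, or if a joint passes its speed limit or range.

## Working session

There is one attempt and no reset: what is moved stays moved. The work goes in short steps, Python scripts to look and compute and a tool call to move; the robot and the scene stay as the last step left them, time stands still between calls to the robot, and variables do not carry over. Pictures are saved under pics/ and viewed, at most 10 in all, crops included, and the job is handed in when it is done.

Besides the shell and the picture viewer there is one more tool, called as name([rows], argument=value, ...), one row to a line, values as JSON. step_arm: Moves the arm, as the interface text tells. Its arguments: {"type":"object","properties":{"rows":{"type":"array"},"jaw":{"type":"number"},"squeeze":{"type":"number"}},"required":["rows"]}

```bash
ls; mkdir -p pics
cat > h.py <<'E'
import numpy as np, cv2
from rig import get_obs, camera, hand_in, cut_out, robot
def K(c):
    f=c["pixels"].shape[0]/2/np.tan(np.radians(c["fov_y"])/2)
    return np.array([[f,0,c["cx"]],[0,f,c["cy"]],[0,0,1]])
def cloud(c):
    h,w=c["depth"].shape
    u,v=np.meshgrid(np.arange(w),np.arange(h))
    p=cv2.undistortPoints(np.stack([u,v],-1).reshape(-1,1,2).astype(np.float64),K(c),np.array([c["k1"],0,0,0.])).reshape(h,w,2)
    d=c["depth"]
    X=np.stack([p[...,0]*d,-p[...,1]*d,-d],-1)
    E=np.array(c["extrinsics"])
    return X@E[:3,:3].T+E[:3,3]
E
python3 - <<'E'
from h import *
o=get_obs(); print(o, robot.tip_extent)
for n in("side","top"):
    c=camera(n); cv2.imwrite(f"pics/{n}0.png",c["pixels"]); P=cloud(c)
    print(n,np.round(c["extrinsics"],3).tolist(),c["fov_y"],c["k1"])
    for l in ("box","lid","lid_knob","stand","camera","lens","tape_measure","marker","battery"):
        for r in cut_out(l,n)[:2]:
            m=r["region"]&(c["depth"]>0); q=P[m]
            if len(q): print(l,round(r["confidence"],2),np.round(r["extent"]),len(q),"med",np.round(np.median(q,0),3),"lo",np.round(np.percentile(q,2,axis=0),3),"hi",np.round(np.percentile(q,98,axis=0),3))
E
```

```text
pics
{'time': 0.0, 'q': array([ 1.16550933e+00,  5.28514144e-01,  1.43388339e+00, -1.76312478e-05,
        1.18141525e+00, -1.78484040e-01]), 'joint_velocities': array([ 0.00067734, -0.00057871, -0.00180131, -0.00037144, -0.00025535,
        0.0011352 ]), 'joint_torque': array([-2.14909815e-03, -4.40039599e+01, -1.76588291e+01,  6.31267671e-02,
        5.82250650e-02, -1.39302292e-04]), 'position': array([0.1403695 , 0.60869056, 0.40374774]), 'tool_rot': array([ 1.13155176e-01,  9.93576708e-01, -1.06546034e-03, -3.11624029e-04]), 'ft_force': array([-0.22118553,  0.50613222, -0.81929802]), 'moment': array([ 0.02862416, -0.00817946, -0.03087051]), 'grip_force': 0.0, 'grip_width': 0.0863873964081444} 0.1822
side [[-0.969, 0.142, -0.205, 0.273], [-0.248, -0.503, 0.828, 0.703], [0.014, 0.852, 0.523, 0.66], [0.0, 0.0, 0.0, 1.0]] 48.66608695552378 -0.07397728730195811
box 0.7 [272. 211.  58.  61.] 2330 med [ 0.446 -0.193  0.036] lo [ 0.393 -0.322  0.005] hi [ 0.502 -0.115  0.044]
lid 0.72 [268. 205.  57.  40.] 1442 med [ 0.451 -0.214  0.036] lo [ 0.404 -0.315  0.029] hi [ 0.503 -0.136  0.05
[... 1381 characters left out ...]
314  0.032] hi [ 0.503 -0.133  0.053]
stand 0.65 [196. 136.  53.  61.] 1813 med [0.596 0.062 0.021] lo [0.562 0.025 0.008] hi [0.634 0.101 0.263]
camera 0.65 [188. 122.  35.  34.] 777 med [0.596 0.063 0.257] lo [0.575 0.034 0.239] hi [0.622 0.095 0.264]
lens 0.67 [187. 120.  38.  29.] 820 med [0.597 0.064 0.257] lo [ 0.574  0.035 -0.464] hi [0.768 0.15  0.264]
lens 0.56 [194. 136.  54.  60.] 1846 med [0.596 0.062 0.017] lo [0.561 0.027 0.006] hi [0.638 0.104 0.263]
tape_measure 0.56 [214. 241.  34.  34.] 784 med [0.377 0.036 0.033] lo [0.343 0.002 0.005] hi [0.411 0.071 0.038]
marker 0.57 [307. 263.  60.  10.] 371 med [ 0.327 -0.173  0.015] lo [ 0.319 -0.238  0.01 ] hi [ 0.336 -0.109  0.02 ]
```

Run:
```python
from h import *
a=cv2.imread("pics/side0.png")[120:340,100:370]; b=cv2.imread("pics/top0.png")[80:300,140:410]
cv2.imwrite("pics/both0.png",cv2.resize(np.vstack([np.hstack([a,b])]),(800,326),interpolation=cv2.INTER_CUBIC))
c=camera("top");P=cloud(c)
r=cut_out("lid","top")[0]["region"]; q=P[r]
k=q[(q[:,2]>.045)&(q[:,2]<.065)]; print("knob",len(k),k.mean(0),k.min(0),k.max(0))
l=q[(q[:,2]>.028)&(q[:,2]<.042)]
rr=cv2.minAreaRect((l[:,:2]*1000).astype(np.float32)); print("lid rect",rr)
for n in("box","marker","tape_measure","camera"):
    q=P[cut_out(n,"top")[0]["region"]]
    if n=="box": q=q[(q[:,2]>.025)&(q[:,2]<.048)]
    if n=="camera": q=q[(q[:,2]>.2)&(q[:,2]<.3)]
    print(n,cv2.minAreaRect((q[:,:2]*1000).astype(np.float32)),q[:,2].max())
m=(P[...,2]<.02)&(P[...,2]>.007)&(np.hypot(P[...,0]-.6,P[...,1]-.064)<.07)
print("foot",cv2.minEnclosingCircle((P[m][:,:2]*1000).astype(np.float32)))
```

```text
knob 76 [ 0.42352909 -0.21781423  0.05732662] [ 0.41344095 -0.22849968  0.04893148] [ 0.433955   -0.20804454  0.06349213]
lid rect ((453.2745361328125, -222.27598571777344), (191.7216796875, 100.23522186279297), 83.78121185302734)
box ((450.15234375, -222.9828338623047), (209.63104248046875, 106.37202453613281), 84.29666137695312) 0.0463062644762664
marker ((326.61865234375, -173.78860473632812), (15.220906257629395, 135.08697509765625), 2.464519739151001) 0.022112698538380382
tape_measure ((352.6430969238281, 5.519683837890625), (150.748291015625, 61.008216857910156), 50.947994232177734) 1.1511600320439639
camera ((598.5159912109375, 64.64302825927734), (53.47028732299805, 65.84334564208984), 15.724767684936523) 0.2668933660031767
foot ((598.4188842773438, 62.187870025634766), 67.23497009277344)
```

View pics/both0.png

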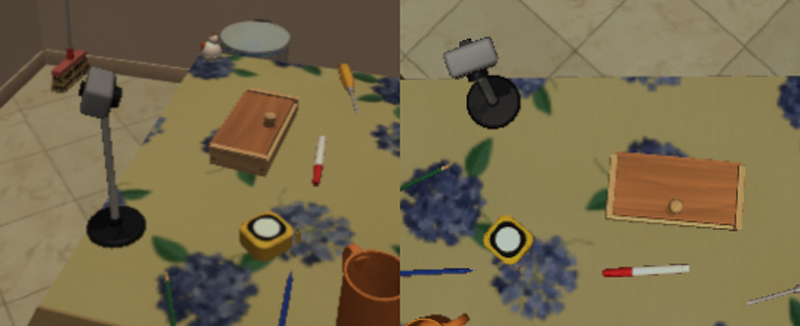

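The composite shows the box (closed, knob on the robot side) at about pixel (675,190) on its right half. The stand is at (490,100), the tape measure at (508,240) and the marker at (645,270). Knob height, lid size and marker length match the given values, so I'll go to the knob by a high path that clears the camera.

step_arm([
  [0.0375, -0.0385, 0.012, 0, 0, 0],
  [0.0375, -0.0385, 0.012, 0, 0, 0],
  [0.0375, -0.0385, 0.012, 0, 0, 0],
  [0.0375, -0.0385, 0.012, 0, 0, 0],
  [0.0375, -0.0385, 0.012, 0, 0, 0],
  [0.0375, -0.0385, 0.012, 0, 0, 0],
  [0.0375, -0.0385, 0.012, 0, 0, 0],
  [0.0375, -0.0385, 0.012, 0, 0, 0],
  [-0.0017, -0.052, 0, 0, 0, 1],
  [-0.0017, -0.052, 0, 0, 0, 1],
  [-0.0017, -0.052, 0, 0, 0, 1],
  [-0.0017, -0.052, 0, 0, 0, 1],
], jaw=0.05, squeeze=10)

```text
time: 2.8
position: [0.4334, 0.0914, 0.501]
tool_rot: [0.078, 0.997, -0.0, 0.001]
ft_force: [0.7, -0.8, -0.2]
grip_width: 0.05
grip_force: 0.0
```

step_arm([
  [-0.0017, -0.052, 0, 0, 0, 1],
  [-0.0017, -0.052, 0, 0, 0, 1],
  [-0.0017, -0.052, 0, 0, 0, 1],
  [-0.0017, -0.052, 0, 0, 0, 0],
  [-0.0017, -0.052, 0, 0, 0, 0],
  [-0.0017, -0.052, 0, 0, 0, 0],
  [0, 0, -0.05, 0, 0, 0],
  [0, 0, -0.05, 0, 0, 0],
  [0, 0, -0.05, 0, 0, 0],
  [0, 0, -0.05, 0, 0, 0],
  [0, 0, 0, 0, 0, 0],
])

```text
time: 4.18
position: [0.4225, -0.2183, 0.298]
tool_rot: [0.052, 0.999, 0.003, -0.004]
ft_force: [0.4, 0.3, 0.9]
grip_width: 0.0504
grip_force: 0.0
```

step_arm([
  [0.0005, 0, -0.03, 0, 0, 0],
  [0, 0, -0.025, 0, 0, 0],
  [0, 0, -0.015, 0, 0, 0],
  [0, 0, -0.005, 0, 0, 0],
  [0, 0, 0, 0, 0, 0],
])

```text
time: 4.8
position: [0.4243, -0.2192, 0.2265]
tool_rot: [0.052, 0.999, -0.0, 0.001]
ft_force: [-0.4, 0.9, -0.7]
grip_width: 0.0499
grip_force: 0.0
```

step_arm([
  [0, 0, 0, 0, 0, 0],
  [0, 0, 0, 0, 0, 0],
  [0, 0, 0, 0, 0, 0],
  [0, 0, 0, 0, 0, 0],
], jaw=0.0, squeeze=10)

```text
time: 5.3
position: [0.4244, -0.2198, 0.226]
tool_rot: [0.052, 0.999, -0.001, 0.001]
ft_force: [0.1, -2.9, 0.3]
grip_width: 0.021
grip_force: 10.0
```

step_arm([
  [0.01, -0.001, 0, 0, 0, 0],
  [0.015, -0.0016, 0, 0, 0, 0],
  [0.015, -0.0016, 0, 0, 0, 0],
  [0.015, -0.0016, 0, 0, 0, 0],
  [0.015, -0.0016, 0, 0, 0, 0],
  [0.012, -0.0012, 0, 0, 0, 0],
  [0.006, -0.0006, 0, 0, 0, 0],
  [0, 0, 0, 0, 0, 0],
])

```text
time: 6.3
position: [0.5125, -0.2287, 0.226]
tool_rot: [0.052, 0.999, -0.001, 0.0]
ft_force: [-2.0, -4.3, 2.3]
grip_width: 0.021
grip_force: 10.0
```

step_arm([
  [0.003, -0.0003, 0, 0, 0, 0],
  [0.002, -0.0002, 0, 0, 0, 0],
  [0.002, -0.0002, 0, 0, 0, 0],
  [0.001, -0.0001, 0, 0, 0, 0],
  [0, 0, 0, 0, 0, 0],
])

```text
time: 6.92
position: [0.5163, -0.2293, 0.2253]
tool_rot: [0.051, 0.999, 0.001, -0.007]
ft_force: [-14.8, -10.1, 7.2]
grip_width: 0.021
grip_force: 10.0
```

step_arm([
  [0, 0, 0, 0, 0, 0],
  [0, 0, 0, 0, 0, 0],
  [0, 0, 0, 0, 0, 0],
  [0, 0, 0.04, 0, 0, 0],
  [0, 0, 0.05, 0, 0, 0],
  [-0.03, 0, 0.06, 0, 0, 0],
  [-0.05, 0.055, 0.06, 0, 0, 0],
  [-0.03, 0.06, 0.04, 0, 0, 0],
  [0, 0.06, 0, 0, 0, 0],
  [0, 0, 0, 0, 0, 0],
], jaw=0.06)

```text
time: 8.18
position: [0.4341, -0.081, 0.4434]
tool_rot: [0.049, 0.999, 0.001, -0.0]
ft_force: [0.8, -0.0, -0.1]
grip_width: 0.0599
grip_force: 0.0
```

Run:
```python
from h import *
ims=[]
for n,(r0,r1,c0,c1) in(("top",(150,270,260,400)),("side",(150,270,220,360))):
    c=camera(n); P=cloud(c); ims.append(cv2.resize(c["pixels"][r0:r1,c0:c1],(400,343),interpolation=cv2.INTER_CUBIC))
    np.savez(f"s_{n}.npz",px=c["pixels"],P=P)
    for l in ("battery","eraser","lid","box","battery_tip"):
        for r in cut_out(l,n)[:2]:
            m=r["region"]&(c["depth"]>0); q=P[m]
            if len(q): print(n,l,round(r["confidence"],2),np.round(r["extent"]),len(q),"med",np.round(np.median(q,0),4),"lo",np.round(np.percentile(q,2,axis=0),3),"hi",np.round(np.percentile(q,98,axis=0),3),np.round(cv2.minAreaRect((q[:,:2]*1000).astype(np.float32))[0],1),np.round(cv2.minAreaRect((q[:,:2]*1000).astype(np.float32))[1:][0]),cv2.minAreaRect((q[:,:2]*1000).astype(np.float32))[2])
            if l=="battery" and r["confidence"]>.5: np.save(f"bat_{n}.npy",r["region"])
cv2.imwrite("pics/open.png",np.hstack(ims))
```

```text
top battery 0.64 [347. 212.  16.  19.] 141 med [ 0.4389 -0.2732  0.021 ] lo [ 0.423 -0.292  0.006] hi [ 0.458 -0.253  0.025] [ 439.2 -273.4] [16. 49.] 39.665443420410156
top lid 0.78 [333. 168.  79.  48.] 2210 med [ 0.5448 -0.2651  0.0366] lo [ 0.49  -0.327  0.032] hi [ 0.591 -0.164  0.057] [ 513.6 -233.1] [189. 156.] 85.05690002441406
top lid 0.53 [187. 122.  31.  32.] 827 med [0.597  0.0649 0.2564] lo [ 0.574  0.035 -0.754] hi [0.866 0.194 0.264] [761.9 152.4] [423. 104.] 33.624977111816406
top box 0.9 [326. 189.  91.  92.] 4643 med [ 0.4908 -0.2652  0.0339] lo [ 0.394 -0.327  0.003] hi [ 0.593 -0.147  0.058] [ 483.1 -223.4] [231. 247.] 87.4710693359375
side battery 0.4 [278. 198.  12.  10.] 72 med [ 0.4387 -0.2715  0.0195] lo [ 0.423 -0.291  0.006] hi [ 0.454 -0.254  0.025] [ 437.1 -274.4] [24. 47.] 23.704984664916992
side battery 0.21 [314. 228.  12.  32.] 169 med [ 0.3261 -0.168   0.0156] lo [ 0.318 -0.233  0.01 ] hi [ 0.335 -0.109  0.018] [ 326.7 -174.1] [ 15. 132.] 4.3103928565979
side lid 0.97 [237. 199.  61.  40.] 1454 med [ 0.5402 -0.2203  0.0364] lo [ 0.489 -0.323  0.033] hi [ 0.591 -0.137  0.054] [ 549.8 -239.7] [213. 121.] 84.31792449951172
side box 0.75 [256. 211.  88.  67.] 3570 med [ 0.4837 -0.2182  0.0325] lo [ 0.395 -0.327  0.004] hi [ 0.588 -0.115  0.043] [ 502.5 -251.4] [266. 218.] 84.09696197509766
side box 0.52 [283. 279.  41.  32.] 959 med [0.3744 0.0495 0.0317] lo [0.333 0.007 0.004] hi [0.412 0.076 0.036] [381.   23.5] [86. 89.] 50.43904495239258
side battery_tip 0.63 [279. 199.   7.  12.] 53 med [ 0.4401 -0.2722  0.0215] lo [ 0.425 -0.288  0.014] hi [ 0.453 -0.254  0.025] [ 437.4 -273.3] [14. 44.] 42.938087463378906
```

View pics/open.png

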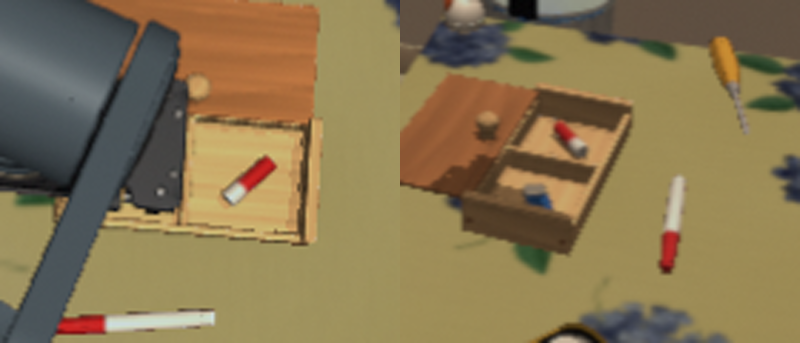

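The battery lies in the -y compartment, with the red (nub) end at about (268,163) and the white end at (232,192) in the top crop. The eraser is in the other compartment and the lid is open. Next I'll refine the battery axis and fit the document camera's pose.

```bash
cat > fit.py <<'E'
from h import *
from scipy.optimize import least_squares
T,S=np.load("s_top.npz"),np.load("s_side.npz")
q=T["P"][np.load("bat_top.npy")]; q=q[q[:,2]>.012]
print("bat",q[:,:2].mean(0),q[:,2].max(),cv2.minAreaRect((q[:,:2]*1000).astype(np.float32)))
v=cv2.fitLine((q[:,:2]*1000).astype(np.float32),cv2.DIST_L2,0,.01,.01).ravel();print("axis deg",np.degrees(np.arctan2(v[1],v[0])))
for n,D in(("top",T),("side",S)):
    P=D["P"].reshape(-1,3); px=D["px"].reshape(-1,3).astype(int)
    k=P[(P[:,2]>.048)&(P[:,2]<.065)&(np.hypot(P[:,0]-.518,P[:,1]+.229)<.03)];print(n,"knob",k.mean(0) if len(k) else 0,len(k))
    f=P[(P[:,2]>.006)&(P[:,2]<.016)&(np.hypot(P[:,0]-.6,P[:,1]-.064)<.06)]
    r=least_squares(lambda p:np.maximum(np.hypot(f[:,0]-p[0],f[:,1]-p[1])-.045,0)*1000,[.6,.06]) if len(f) else None
    if r is not None: print(n,"foot",len(f),r.x,f.min(0),f.max(0))
    po=P[(P[:,2]>.04)&(P[:,2]<.19)&(np.hypot(P[:,0]-.6,P[:,1]-.064)<.04)]
    if len(po): print(n,"post",len(po),np.median(po,0))
c20,s20=np.cos(np.radians(20)),np.sin(np.radians(20))
def head(P): 
    P=P.reshape(-1,3); return P[(P[:,2]>.22)&(P[:,2]<.29)&(np.hypot(P[:,0]-.595,P[:,1]-.064)<.075)]
def loc(p,X):
    a=p[2]; R=np.array([[c20*np.cos(a),c20*np.sin(a),s20],[-np.sin(a),np.cos(a),0],[-s20*np.cos(a),-s20*np.sin(a),c20]])
    return (X-[p[0],p[1],.245])@R.T
def sdf(p,X):
    L=loc(p,X); b=np.abs(L-[-.018,0,0])-[.018,.033,.020]
    box=np.linalg.norm(np.maximum(b,0),axis=1)+np.minimum(b.max(1),0)
    r=np.hypot(L[:,1],L[:,2])-.014; cx=np.abs(L[:,0]+.043)-.007
    cyl=np.linalg.norm(np.maximum(np.stack([r,cx],1),0),axis=1)+np.minimum(np.maximum(r,cx),0)
    return np.minimum(box,cyl)*1000
for n,X in(("top",head(T["P"])),("side",head(S["P"])),("both",np.vstack([head(T["P"]),head(S["P"])]))):
    r=least_squares(lambda p:sdf(p,X),[.62,.07,.27],loss="soft_l1",x_scale=[.01,.01,.1])
    p=r.x;u=np.array([np.cos(p[2]),np.sin(p[2])])
    print(n,len(X),"o",p[:2],"yaw",np.degrees(p[2]),"post",p[:2]-.024*u,"med|res|",np.median(np.abs(sdf(p,X))),"target mid",p[:2]-.155*c20*u,.245-.155*s20)
E
python3 fit.py
```

```text
bat [ 0.43935127 -0.27124394] 1.1511600320439639 ((386.7773742675781, -185.364990234375), (19.44879913330078, 253.4615936279297), 31.504026412963867)
axis deg -57.3577
top knob [ 0.51182734 -0.22795841  0.05763613] 65
top foot 885 [0.59873036 0.06721274] [0.54198495 0.01606912 0.00600172] [0.64257809 0.11927983 0.01593047]
top post 77 [0.59500613 0.06217782 0.10926484]
side knob [ 0.50934873 -0.22545679  0.0552488 ] 46
side foot 796 [0.59869879 0.06480025] [0.55401802 0.02223301 0.00600497] [0.64311162 0.10921554 0.01551664]
side post 339 [0.59685711 0.06817999 0.11929867]
top 813 o [0.62003113 0.0723767 ] yaw 19.57296588703565 post [0.59741796 0.06433654] med|res| 1.0847828819760958 target mid [0.48279521 0.02358214] 0.19198687778452134
side 771 o [0.62046705 0.0709017 ] yaw 19.445324071194598 post [0.59783602 0.06291193] med|res| 0.728341618951349 target mid [0.48312276 0.02241299] 0.19198687778452134
both 1584 o [0.62048143 0.07099926] yaw 19.188738114560284 post [0.59781484 0.06311092] med|res| 0.9349738295624763 target mid [0.48292137 0.0231261 ] 0.19198687778452134
```

Run:
```python
import cv2,numpy as np
a=np.load("s_side.npz")["px"][150:270,130:230];b=np.load("s_top.npz")["px"][90:180,150:225]
cv2.imwrite("pics/cam.png",np.hstack([cv2.resize(a,(400,480),interpolation=cv2.INTER_CUBIC),cv2.resize(b,(400,480),interpolation=cv2.INTER_CUBIC)]))
```

```text
(no output)
```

View pics/cam.png

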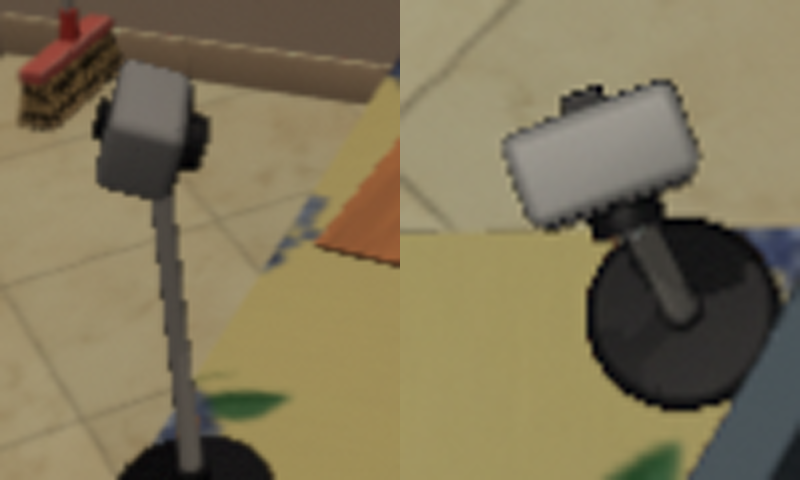

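```bash
cat >> fit.py <<'E'
print("----")
for n,D in(("top",T),("side",S)):
    X=head(D["P"]); px=D["px"].reshape(-1,3)[((lambda P:(P[:,2]>.22)&(P[:,2]<.29)&(np.hypot(P[:,0]-.595,P[:,1]-.064)<.075))(D["P"].reshape(-1,3)))]
    L=loc(p,X)*1000; dark=px.max(1)<60
    m=(np.abs(L[:,1])<40)&(np.abs(L[:,2])<30)&~dark
    print(n,"grey lo/hi",np.percentile(L[m],[1,5,50,95,99],axis=0).round(1).tolist())
    for nm,s in(("front",L[:,0]<-30),("rear",L[:,0]>-6)):
        s=s&dark&(np.abs(L[:,1])<28)&(np.abs(L[:,2])<25)
        if s.sum()>3: print(n,nm,s.sum(),np.percentile(L[s],[5,50,95],axis=0).round(1).tolist())
E
python3 fit.py | sed -n '/----/,$p'
python3 - <<'E'
import sys; sys.argv=['x']
sys.path.insert(0,'.')
import numpy as np,cv2
T=np.load("s_top.npz")
m=np.load("bat_top.npy");P=T["P"];g=m&(P[...,2]>.012)&(P[...,2]<.03)
q=P[g];print(len(q),q.mean(0),(cv2.minAreaRect((q[:,:2]*1000).astype(np.float32))))
v=cv2.fitLine((q[:,:2]*1000).astype(np.float32),cv2.DIST_L2,0,.01,.01).ravel();print("axis deg",np.degrees(np.arctan2(v[1],v[0])))
a=q[:,:2]@v[:2];print((a.min()+a.max())/2-q[:,:2].mean(0)@v[:2],a.max()-a.min())
px=T["px"][g].astype(int);red=(px[:,2]>px[:,1]+50);print("red end",q[red].mean(0),"white",q[~red].mean(0))
E
```

```text
----
top grey lo/hi [[-46.6, -31.0, 3.7], [-34.0, -28.2, 12.7], [-17.0, 1.7, 19.6], [-0.2, 30.4, 22.7], [3.7, 33.6, 24.1]]
top front 103 [[-46.6, -12.9, 7.8], [-40.0, 0.3, 14.5], [-34.8, 14.5, 17.5]]
top rear 12 [[1.0, -15.2, 3.5], [4.4, -4.4, 7.5], [6.6, 4.8, 11.3]]
side grey lo/hi [[-47.8, -26.9, -17.0], [-37.2, -23.2, -7.8], [-15.7, 12.3, 19.4], [-0.4, 32.8, 21.4], [2.7, 34.0, 22.0]]
side front 78 [[-45.9, 0.3, -5.6], [-41.1, 11.6, 10.4], [-35.4, 26.8, 17.0]]
side rear 30 [[0.3, 0.6, -4.2], [2.9, 7.1, 3.9], [5.6, 9.3, 8.6]]
129 [ 0.44020791 -0.27278667  0.02117424] ((440.019775390625, -272.7151184082031), (14.200053215026855, 49.02608871459961), 39.665443420410156)
axis deg -49.64011
-0.00019306038308686269 0.04902712482145677
red end [ 0.44533134 -0.27947856  0.0212868 ] white [ 0.43184313 -0.26186112  0.02099045]
```

step_arm([
  [0.001, -0.032, -0.02, 0, 0, -9],
  [0.001, -0.032, -0.02, 0, 0, -9],
  [0.001, -0.032, -0.02, 0, 0, -9],
  [0.001, -0.032, -0.02, 0, 0, -9],
  [0.001, -0.032, -0.02, 0, 0, -8.4],
  [0.001, -0.032, -0.043, 0, 0, 0],
  [0, 0, -0.04, 0, 0, 0],
  [0, 0, 0, 0, 0, 0],
  [0, 0, 0, 0, 0, 0],
], jaw=0.04)

```text
time: 9.9
position: [0.4416, -0.2771, 0.2607]
tool_rot: [0.426, 0.905, -0.0, 0.0]
ft_force: [0.1, 0.0, 0.5]
grip_width: 0.04
grip_force: 0.0
```

step_arm([
  [-0.0016, 0.0043, -0.01, 0, 0, 0],
  [0, 0, -0.025, 0, 0, 0],
  [0, 0, -0.02, 0, 0, 0],
  [0, 0, 0, 0, 0, 0],
  [0, 0, 0, 0, 0, 0],
])

```text
time: 10.52
position: [0.44, -0.2726, 0.2059]
tool_rot: [0.426, 0.905, -0.0, 0.001]
ft_force: [0.7, -0.3, -0.4]
grip_width: 0.0401
grip_force: 0.0
```

step_arm([
  [0, 0, -0.008, 0, 0, 0],
  [0, 0, -0.005, 0, 0, 0],
  [0, 0, -0.003, 0, 0, 0],
  [0, 0, 0, 0, 0, 0],
])

```text
time: 11.02
position: [0.4397, -0.2727, 0.1888]
tool_rot: [0.426, 0.905, 0.0, -0.0]
ft_force: [0.0, 0.2, -0.4]
grip_width: 0.0398
grip_force: 0.0
```

step_arm([
  [0, 0, 0, 0, 0, 0],
  [0, 0, 0, 0, 0, 0],
  [0, 0, 0, 0, 0, 0],
  [0, 0, 0, 0, 0, 0],
], jaw=0.0, squeeze=20)

```text
time: 11.52
position: [0.4397, -0.2727, 0.1889]
tool_rot: [0.426, 0.905, -0.0, 0.0]
ft_force: [0.4, 0.4, -0.9]
grip_width: 0.0158
grip_force: 20.0
```

step_arm([
  [0, 0, 0.015, 0, 0, 0],
  [0, 0, 0.03, 0, 0, 0],
  [0, 0, 0.04, 0, 0, 0],
  [0, 0, 0.045, 0, 0, 0],
  [0, 0, 0.04, 0, 0, 8],
  [-0.004, 0.02, 0, 0, 0, 9],
  [-0.006, 0.03, 0, 0, 0, 9],
  [-0.006, 0.03, 0, 0, 0, 9],
  [-0.006, 0.03, 0, 0, 0, 9],
  [-0.006, 0.03, 0, 0, 0, 9],
  [-0.006, 0.03, 0, 0, 0, 9],
  [-0.006, 0.02, 0, 0, 0, 7.8],
])

```text
time: 13.02
position: [0.3989, -0.0813, 0.3598]
tool_rot: [-0.171, 0.985, -0.0, 0.0]
ft_force: [-0.4, -0.1, -0.1]
grip_width: 0.016
grip_force: 20.0
```

step_arm([
  [0, 0.02, -0.002, 1.66, -4.72, 0],
  [0, 0.02, -0.002, 1.66, -4.72, 0],
  [0, 0.02, -0.003, 1.66, -4.72, 0],
  [0, 0.01, -0.003, 1.66, -4.72, 0],
  [0, 0, 0, 0, 0, 0],
  [0, 0, 0, 0, 0, 0],
])

```text
time: 13.78
position: [0.3999, -0.013, 0.3495]
tool_rot: [-0.166, 0.971, 0.029, 0.171]
ft_force: [0.3, 0.9, 0.1]
grip_width: 0.0163
grip_force: 20.0
```

```bash
cat > w.py <<'E'
from h import *
import sys
from scipy.spatial.transform import Rotation as R
tag=sys.argv[1]
yaw=np.radians(19.4);c,s=np.cos(np.radians(20)),np.sin(np.radians(20))
d=np.array([c*np.cos(yaw),c*np.sin(yaw),s]); O=np.array([.6207,.0715,.245]); mid=O-.155*d
o=get_obs(); Rt=R.from_quat(o["tool_rot"]).as_matrix(); pr=o["position"]+.1745*Rt[:,2]
dn=np.cross(Rt[:,1],Rt[:,2]); dn=dn*np.sign(dn@d)
Rg=np.column_stack([np.cross(Rt[:,1],Rt[:,2]),Rt[:,1],Rt[:,2]])
print("t",o["time"],"q",o["q"].round(2),"pred mid",pr.round(4),"need",(mid-pr).round(4),"rotvec",np.degrees(np.cross(dn,d)).round(2),"grip",o["grip_width"],o["grip_force"])
ims=[]
for n in("top","side"):
    k=camera(n);P=cloud(k)
    px=k["pixels"].astype(int)
    near=np.linalg.norm(P-pr,axis=2)<.04
    red=near&(px[...,2]>px[...,1]+50)&(px[...,2]>1.8*px[...,1]); wh=near&(px.min(2)>120)
    for nm,m in(("red",red),("white",wh)):
        q=P[m]
        if len(q): Q=q-pr; print(n,nm,len(q),"along",np.percentile(Q@d,[2,50,98]).round(4),"side",np.median(Q@Rt[:,1]).round(4),"depth",np.median(Q@Rt[:,2]).round(4))
    for l in("battery",):
        for r in cut_out(l,n)[:1]:
            q=P[r["region"]]; q=q[np.linalg.norm(q-pr,axis=1)<.05]
            print(n,l,round(r["confidence"],2),np.round(r["extent"]),len(q),np.round(np.median(q-pr,0),4) if len(q) else 0)
    E=np.array(k["extrinsics"]); x=E[:3,:3].T@(pr-E[:3,3]); f=K(k)[0,0]; u,v=int(f*x[0]/-x[2]+k["cx"]),int(-f*x[1]/-x[2]+k["cy"])
    u=np.clip(u,50,461);v=np.clip(v,50,333)
    ims.append(cv2.resize(k["pixels"][v-50:v+50,u-50:u+50],(400,400),interpolation=cv2.INTER_CUBIC))
cv2.imwrite(f"pics/{tag}.png",np.hstack(ims))
E
python3 w.py held
```

```text
t 13.775 q [-0.39  0.3   2.13  0.49  0.5  -2.71] pred mid [0.4563 0.0067 0.1855] need [0.027  0.0164 0.0065] rotvec [ 0.01  0.01 -0.04] grip 0.016281194011460894 19.989647269248962
top red 14 along [0.0219 0.0241 0.0261] side 0.0005 depth -0.0078
side red 46 along [0.009  0.0187 0.0253] side 0.0034 depth -0.0062
side battery 0.59 [247. 200.  24.  12.] 93 [0.0092 0.0064 0.0083]
```

View pics/held.png

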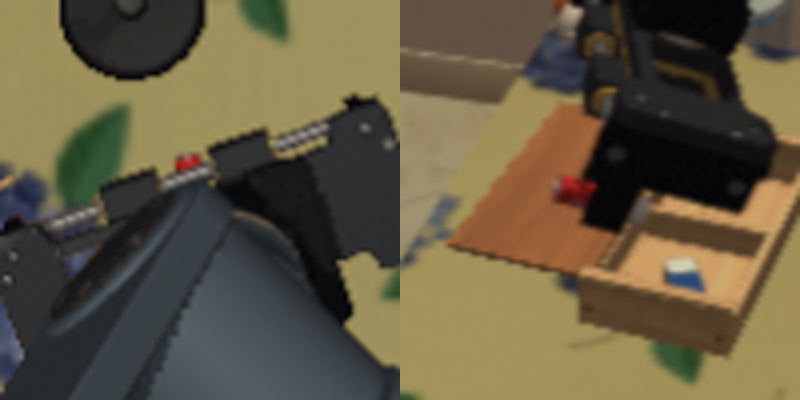

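The battery is held level in the pads. The red nub end is at (188,162) in the left crop and (565,190) in the right, facing the camera, and the eraser is still in its compartment at (685,272). Now the final approach.

step_arm([
  [0.008, 0.005, 0.002, 0, 0, 0],
  [0.008, 0.005, 0.002, 0, 0, 0],
  [0.007, 0.004, 0.0015, 0, 0, 0],
  [0.004, 0.0024, 0.001, 0, 0, 0],
  [0, 0, 0, 0, 0, 0],
  [0, 0, 0, 0, 0, 0],
])

```text
time: 14.72
position: [0.4265, 0.0037, 0.3553]
tool_rot: [-0.166, 0.971, 0.029, 0.171]
ft_force: [0.6, -1.7, 0.8]
grip_width: 0.0162
grip_force: 20.0
```

```bash
cat >> w.py <<'E'
    m=red; q=P[m]-pr
    if len(q)>8:
        a=q@d; b=q@np.cross(d,[-np.sin(yaw),np.cos(yaw),0]); e=q@np.array([-np.sin(yaw),np.cos(yaw),0])
        print(n,"slopes deg up/side",np.degrees(np.polyfit(a,b,1)[0]).round(1),np.degrees(np.polyfit(a,e,1)[0]).round(1),"tip red max rel camera x",((P[m]-O)@d).max().round(4))
E
python3 w.py fin
```

```text
File "w.py", line 28
    m=red; q=P[m]-pr
IndentationError: unexpected indent
```

Run:
```python
from h import *
k=camera("side"); cv2.imwrite("pics/wide.png",cv2.resize(k["pixels"][130:310,130:350],(733,600),interpolation=cv2.INTER_CUBIC))
t=camera("top")
for n,c in(("side",k),("top",t)):
    P=cloud(c).reshape(-1,3)
    # nub end vs lens: dark barrel front points
    h=P[(P[:,2]>.2)&(P[:,2]<.29)&(np.hypot(P[:,0]-.6,P[:,1]-.066)<.075)]; print(n,len(h),np.percentile(h,[2,50,98],axis=0).round(3).tolist())
```

```text
side 784 [[0.574, 0.04, 0.221], [0.594, 0.085, 0.25], [0.622, 0.101, 0.262]]
top 811 [[0.574, 0.034, 0.238], [0.596, 0.063, 0.257], [0.623, 0.095, 0.264]]
```

View pics/wide.png

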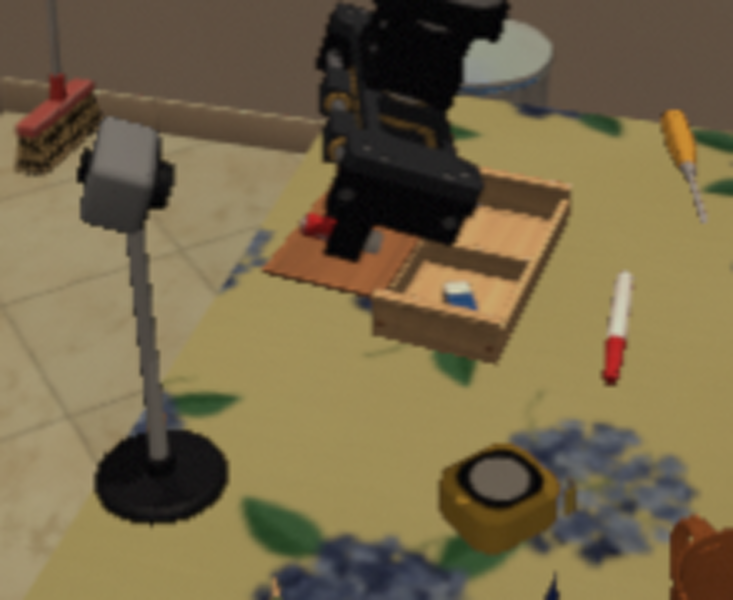

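The wide side view shows the nub end at (305,222), facing the lens at (165,180) along its line. The eraser, marker, tape measure and open lid are undisturbed. Now a numeric check.

```bash
python3 - <<'E'
L=open("w.py").read().split("\n"); i=[k for k,l in enumerate(L) if l.startswith("cv2.imwrite")][0]
w=L.pop(i); open("w.py","w").write("\n".join(L)+"\n"+w+"\n")
E
python3 w.py fin
python3 - <<'E'
import re
exec(open("w.py").read().split("ims=[]")[0].replace("sys.argv[1]","'a'"))
# red/white both colours: centre line in document-camera frame, side view, raw points
Y=np.array([-np.sin(yaw),np.cos(yaw),0]); Z=np.cross(d,Y)
for n in("side","top"):
    k=camera(n);P=cloud(k);px=k["pixels"].astype(int)
    near=np.linalg.norm(P-pr,axis=2)<.034
    E=np.array(k["extrinsics"]); vd=E[:3,3]-pr; vd/=np.linalg.norm(vd); vp=vd-(vd@d)*d; vp/=np.linalg.norm(vp)
    red=near&(px[...,2]>1.8*px[...,1])&(px[...,2]>80)
    q=P[red]-.0065*vp-O   # shift to the axis from the visible surface
    print(n,len(q),"x max",(q@d).max().round(4),"y",np.median(q@Y).round(4),"z",np.median(q@Z).round(4))
E
```

```text
t 14.825 q [-0.32  0.32  2.06  0.43  0.52 -2.58] pred mid [0.4827 0.0235 0.1913] need [ 0.0006 -0.0003  0.0007] rotvec [ 0.   -0.01  0.01] grip 0.016060705116210317 19.98966246843338
top red 5 along [0.025  0.0256 0.0263] side -0.0004 depth -0.0068
side red 47 along [0.0099 0.0186 0.0251] side 0.0036 depth -0.0063
side battery 0.66 [232. 199.  24.  13.] 95 [0.0092 0.0071 0.0088]
side slopes deg up/side -12.1 1.5 tip red max rel camera x -0.1306
t 15.025 q [-0.32  0.32  2.06  0.43  0.52 -2.58] pred mid [0.4829 0.0234 0.1914] need [ 0.0004 -0.0003  0.0006] rotvec [-0.    0.    0.01] grip 0.016148489215716634 19.98964637517929
side 40 x max -0.1304 y -0.0021 z 0.0024
top 5 x max -0.1285 y -0.0004 z 0.0007
```

Run:
```python
exec(open("w.py").read().split("ims=[]")[0].replace("sys.argv[1]","'a'"))
k=camera("side"); E=np.array(k["extrinsics"])
def proj(X):
    x=(np.atleast_2d(X)-E[:3,3])@E[:3,:3]; x=x*[1,-1,-1]
    return cv2.projectPoints(x,np.zeros(3),np.zeros(3),K(k),np.array([k["k1"],0,0,0.]))[0].reshape(-1,2)
vd=E[:3,3]-pr; w=np.cross(vd,d); w/=np.linalg.norm(w)
c4=proj(np.array([pr+a*d+b*w for a,b in((-.025,-.0078),(.025,-.0078),(.025,.0078),(-.025,.0078))]))
u0,v0=c4.mean(0).astype(int)-[25,20]; z=8
im=cv2.resize(k["pixels"][v0:v0+40,u0:u0+50],None,fx=z,fy=z,interpolation=cv2.INTER_NEAREST); im2=im.copy()
cv2.polylines(im2,[((c4-[u0,v0]+.5)*z).astype(int)],True,(0,255,0),1)
cv2.imwrite("pics/ov.png",np.hstack([im,im2]))
```

```text
t 15.125 q [-0.32  0.32  2.06  0.43  0.52 -2.58] pred mid [0.483  0.0234 0.1914] need [ 0.0003 -0.0003  0.0005] rotvec [-0.    0.01  0.  ] grip 0.015876423063755623 19.989732205867767
```

View pics/ov.png

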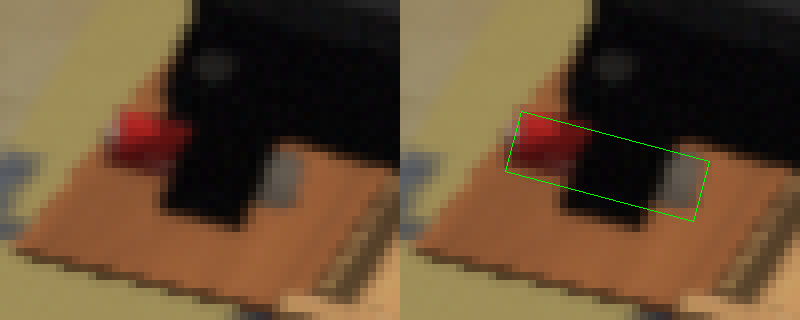

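The predicted outline, drawn from (520,112) to (709,160), matches the red and white ends, so the battery is in place. Before handing in I want to verify the lid travel: the knob measurements suggest only about 89 mm.

Run:
```python
from h import *
a=np.radians(-6.0); bx=np.array([np.cos(a),np.sin(a)]); by=np.array([-np.sin(a),np.cos(a)])
for tag,n in(("now","top"),("now","side")):
    k=camera(n);P=cloud(k);Q=P.reshape(-1,3)
    px=k["pixels"].reshape(-1,3)
    X=(Q[:,:2]-[.450,-.2227])@bx*1000; Y=(Q[:,:2]-[.450,-.2227])@by*1000; Z=Q[:,2]*1000
    for nm,m in(("lid y-70..-20 ",(abs(Z-35)<4)&(Y>-90)&(Y<-20)&(X>20)&(X<200)),("lid y20..70",(abs(Z-35)<4)&(Y>20)&(Y<90)&(X>20)&(X<200)),
                ("endwall-",(Z>35)&(Z<46)&(abs(Y+100)<9)&(abs(X)<90)),("endwall+",(Z>35)&(Z<46)&(abs(Y-100)<9)&(abs(X)<90)),
                ("frontwall",(abs(Z-29)<4)&(abs(Y)<90)&(abs(X+47)<12)),("knob",(Z>47)&(Z<62)&(abs(Y)<25)&(X>30)&(X<90))):
        if m.sum()>5: print(n,nm,m.sum(),"X pct",np.percentile(X[m],[0.5,2,10,50,90,98,99.5]).round(1),"Y",np.percentile(Y[m],[2,50,98]).round(1))
# before opening: picture colours only; edges of lid/box rows from top0 by depth-free projection at known heights
def ray(k,u,v,z):
    p=cv2.undistortPoints(np.array([[[u,v]]],float),K(k),np.array([k["k1"],0,0,0.])).ravel()
    E=np.array(k["extrinsics"]); r=E[:3,:3]@[p[0],-p[1],-1]; return E[:3,3]+r*(z-E[2,3])/r[2]
k=camera("top")
for l in("lid","knob"): pass
a0=cv2.imread("pics/top0.png"); a1=k["pixels"]
cv2.imwrite("pics/lidcmp.png",np.hstack([cv2.resize(x[130:250,270:390],(400,400),interpolation=cv2.INTER_CUBIC) for x in(a0,a1)]))
```

```text
top lid y-70..-20  1082 X pct [ 42.2  43.7  51.1  91.  130.9 138.7 140.6] Y [-88.7 -55.  -21.5]
top lid y20..70 1128 X pct [ 42.3  43.4  51.1  91.1 131.1 139.6 141. ] Y [21.4 55.3 88.7]
top endwall- 235 X pct [-51.9 -50.4 -42.3   7.5  61.1  85.7  88.1] Y [-104.4  -98.3  -91.9]
top endwall+ 231 X pct [-51.7 -50.2 -40.3   9.9  67.8  86.3  88.8] Y [ 91.8  98.2 104.2]
top frontwall 200 X pct [-53.  -52.9 -52.4 -49.7 -47.  -39.1 -36.5] Y [-85.2   1.8  85.8]
top knob 71 X pct [51.9 52.5 54.2 61.2 69.9 72.1 72.9] Y [-7.5  3.2 11.9]
side lid y20..70 398 X pct [ 39.6  40.4  45.4  76.  129.3 137.5 139. ] Y [21.9 66.6 89.1]
side endwall- 81 X pct [-51.  -50.3 -44.4 -13.7  17.9  23.9  26.7] Y [-105.   -98.4  -93.6]
side endwall+ 193 X pct [-52.4 -51.2 -42.3   5.3  61.9  83.7  88.8] Y [ 92.8 101.  106.3]
side frontwall 117 X pct [-53.1 -52.9 -52.3 -49.9 -46.4 -37.8 -35.4] Y [-85.1   3.1  82.3]
```

View pics/lidcmp.png

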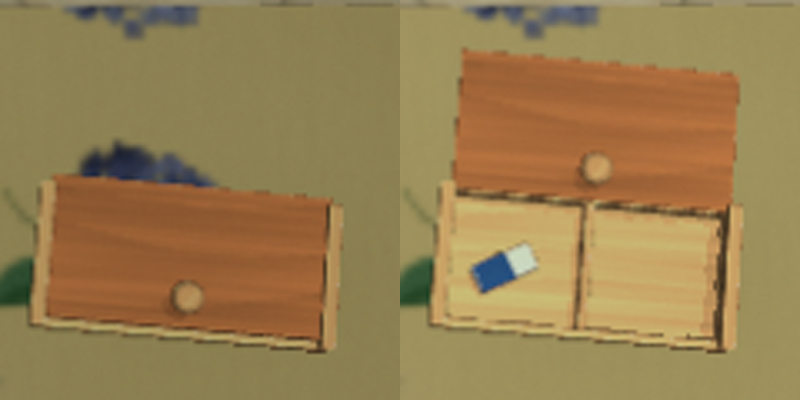

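The right-hand image shows the lid clear of both compartments, with its front edge at about row 195 over the back wall and the eraser still at (505,268). The lid's front edge is about 44 mm behind the box centre, clear of the compartment opening. While pushing, the 15 N reaction against the 1.5 N sliding friction showed the stop had been reached. Handing in.

```bash
python3 -c "
from rig import *
o=get_obs();print(o['time'],o['position'],o['grip_width'],o['grip_force']);print(hand_in())"
```

```text
15.325 [0.42671902 0.00366489 0.35543179] 0.01607774555394459 19.989686608314514
the job is handed in; nothing more can be done
None
```

The job is handed in at about 15 s: the battery is held nub-first, in line with and about 8 cm from the lens, and the eraser is still in the box; the lid was pushed to its stop (15 N reaction), though it measures about 89 mm of travel, not 95.

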